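# Put a microscopy session's specimens away by kind

## Task

Sort the specimens standing on the grey mat into their holders: the two loose vials each upright in an empty bore of the vial rack, the resin mount flat in a well of the mount tray, and both dishes in the four-post dish carrier, the open film dish at the bottom and the lidded petri dish stacked on it to keep dust off the film. Keep the film dish level all the way, and leave the loupe on the mat and the vial that is already in the rack as they are.

Things in the scene. Friction and masses are not known exactly. Their poses are not given: they have to be found in the camera images.
- film_dish: Open low round glass dish with a thin rim and a flat grey film disc in it, 61 mm diameter, 12 mm high, standing on the grey mat (320 x 210 mm, 2 mm thick, so its top is z = 2 mm). Origin at the centre of its underside, z up; take it across the rim. 22 g.
- petri_dish: Whitish translucent petri dish with its lid on (fixed), the paler and taller of the two dishes, 60 mm diameter, 15 mm high, standing on the grey mat. Origin at the centre of its underside, z up; take it across the rim. It stands on the film dish's rim when stacked. 20 g.
- resin_mount: Dark green round resin puck with a pale strip on top, 30 mm diameter, 18 mm high, standing on the grey mat. Origin at the centre of its underside, z up. 45 g.
- vial_a: Sample vial with a dark screw cap standing upright on the grey mat, 18 mm diameter, 48 mm tall. Origin at the centre of its underside, z up. 16 g. Same kind as vial_b; either may go to either empty bore.
- vial_b: The second sample vial with a dark screw cap standing upright on the grey mat, same size and kind as vial_a. Origin at the centre of its underside, z up. Behind the holders stand a microscope base (75 mm high, from x = 0.50 m on, left of y = 0.15) and a black control unit (90 mm high, from x = 0.58 m on, y = -0.20 to 0.06): carry things well above them or in front of them.
- vial_rack: White block, metal ends, 50 (its x) by 124 mm (its y), 30 mm tall, fixed. Origin at the centre of its underside. Three upright blind bores of 28 mm diameter at x = 0, y = -40, 0 and +40 mm, floors 8 mm above the bench (22 mm deep), mouths countersunk 4 mm. The one at y = +40 holds a vial; those at y = 0 and -40 are empty. Fingers closing along its x stay clear of the neighbour bores.
- mount_tray: Low grey block on a metal base 60 (its x) by 110 mm (its y), 15 mm tall, fixed. Origin at the centre of its underside. Two round wells of 42 mm diameter at x = 0, y = -26 and +26 mm, 6 mm deep (floors 9 mm above the bench), countersunk 3 mm all round; both empty, either will do. A seated mount stands 12 mm proud, so grip it by its upper half.
- dish_carrier: Round aluminium plate, 96 mm diameter, with four upright steel posts, fixed. Origin at the centre of its underside; plate top 6 mm above the bench. Posts 8 mm thick, tapered at the top, reach 40 mm above the bench at x, y = +-29 mm (its axes), round a clear circle of 74 mm diameter; fingers pass between them (50 mm gaps) when they close along the carrier's x or y axis.
- racked_vial: Vial with a red cap, 18 mm diameter, 48 mm tall, standing loose in the rack's bore at y = +40 mm. Origin at the centre of its underside. Stays there.
- loupe: Black waisted bench loupe with a lens, 37 mm diameter, 33 mm high, standing loose on the grey mat among the specimens. Origin at the centre of its underside. Not to be moved.
There are look-alikes about, which are no part of the job. Leave any green look-alike of the film_dish alone.

How it is judged:
At the end, for the whole second after the job is handed in: Loose vials upright on the floors of the two free bores (9 mm), mount flat on a well floor (9.5 mm), film dish flat on the carrier plate (11 mm) with the petri dish flat on it (12 mm), red-capped vial still in its bore, loupe within 25 mm of its start, all at rest (((x of vial_a in the frame of vial_rack between -0.009 and 0.009 m and y of vial_a in the frame of vial_rack between -0.049 and -0.031 m) or (x of vial_a in the frame of vial_rack between -0.009 and 0.009 m and y of vial_a in the frame of vial_rack between -0.009 and 0.009 m)) and z of vial_a in the frame of vial_rack between 0.003 and 0.013 m and angle between each of vial_a, vial_b, resin_mount, film_dish, petri_dish, racked_vial's own z axis and vertical below 0.15 rad and ((x of vial_b in the frame of vial_rack between -0.009 and 0.009 m and y of vial_b in the frame of vial_rack between -0.049 and -0.031 m) or (x of vial_b in the frame of vial_rack between -0.009 and 0.009 m and y of vial_b in the frame of vial_rack between -0.009 and 0.009 m)) and z of vial_b in the frame of vial_rack between 0.003 and 0.013 m and horizontal distance between vial_a and vial_b above 0.025 m and ((x of resin_mount in the frame of mount_tray between -0.0095 and 0.0095 m and y of resin_mount in the frame of mount_tray between -0.0355 and -0.0165 m) or (x of resin_mount in the frame of mount_tray between -0.0095 and 0.0095 m and y of resin_mount in the frame of mount_tray between 0.0165 and 0.0355 m)) and z of resin_mount in the frame of mount_tray between 0.004 and 0.0125 m and x of film_dish in the frame of dish_carrier between -0.011 and 0.011 m and y of film_dish in the frame of dish_carrier between -0.011 and 0.011 m and z of film_dish in the frame of dish_carrier between 0.003 and 0.01 m and x of petri_dish in the frame of dish_carrier between -0.012 and 0.012 m and y of petri_dish in the frame of dish_carrier between -0.012 and 0.012 m and z of petri_dish in the frame of dish_carrier between 0.013 and 0.0225 m and z of racked_vial in the frame of vial_rack between 0.003 and 0.013 m and distance of loupe from where it was at the start of the episode below 0.025 m and linear speed of each of vial_a, vial_b, resin_mount, film_dish, petri_dish, racked_vial, loupe below 0.02 m/s); the robot touches nothing.
It fails at once if the open film dish was tipped by more than about 25 degrees (angle between film_dish's own z axis and vertical above 0.44 rad).
It fails at once if the loupe was moved from its place or knocked over (distance of loupe from where it was at the start of the episode above 0.03 m or angle between loupe's own z axis and vertical above 0.5 rad).
It fails at once if the vial already in the rack was taken out (distance of racked_vial from where it was at the start of the episode above 0.025 m).
It also fails if it takes over 125 s, if anything falls off the work surface, if the arm or the gripper's body presses on something with over 40 N, if the wrist force passes 120 N, or if a joint passes its speed limit or range.

## Robot

A 6-joint arm with a two-finger parallel gripper is mounted at the origin on a cart in front of the work surface, level with it; the furniture and walls round the work are solid. World frame = base frame: x ahead of the robot, y to its left, z up, the work surface at z = 0. Lengths are in m, angles in rad, forces in N, time in s.
With the tool pointing down it reaches from about 0.15 to 0.775 m from the base axis. Payload 6.1 kg.
Tool frame: the origin (TCP) lies at the very end of the fingers, on their centre line; the grasp point (between the pads) lies 19 mm behind it; z points along the fingers, y is the line along which they close (so a half turn about z gives the same grasp; the last joint's range is limited). The gripper opens to 85 mm and grips with 20 to 120 N. Pads are 22 mm wide; open, the fingers measure 114 mm over their backs; the gripper's body (76 mm by 85 mm) begins 54 mm behind the grasp point. The pads swing forward as they close: fully open they stand 13 mm farther back than shut.
Start: joints at [-1.1, 0.126, -0.04, 1.405, 0, 1.571], TCP at [0.238, -0.468, 0.231] pointing down, gripper open.
Joint ranges: [-2.72, 2.72], [-0.95, 1.95], [-1.27, 1.35], [-1.78, 2.02], [-1.46, 1.47], [-3.14, 3.14]. Speed limits (rad/s): [2.39, 2.39, 3.01, 3.14, 3.14, 3.14].

## Interface

Orientations are given as a unit quaternion [x, y, z, w].
In Python, from workcell import ctrl, eyes, finder gives the robot as it stands.
- The arm moves only by the shell command python3 -m crank 'ROWS' [OPENING]. ROWS is a JSON object of lists of equal length, an entry for each row: "translation": the shift along the world's x, y, z in units of 50 mm (1.0 is 50 mm), a list of three; "dr": the turn, a rotation vector about the world's x, y, z in units of 5 degrees (1.0 is 5 degrees), a list of three. In form: {"translation": [[x, y, z], ...], "dr": [[ax, ay, az], ...]}. A call has 1 to 10 rows; each row shifts and turns the commanded pose from where the row before left it; what a row does not reach is not made up. A row lasts 1/8 s, in which the tool goes at most 62.5 mm and 10.7 degrees, less where a joint would pass 70% of its speed; a pose out of reach is approached as far as the arm can. A call is refused whole if a number of a shift passes 1 or a number of a turn 1, either way. A call with a gripper value outside its range is refused whole. OPENING is the finger opening in mm, from 0 to 85.4, set as the call begins (- or left out, the last holds). The fingers move at their own pace and stop on an object; the grip force is fixed at half the most. Time passes only in rows, so rows that do not move let the fingers close. It gives the time, the measured TCP pose, the force, the opening and the grip force at its end, in the units of the state.
- ctrl.state(): the state, without advancing time (a new reading comes with each control period).
- eyes.snapshot(name): name is "scene" or "top" or "wrist"; returns a dict with "image" (480x640x3 uint8, red, green, blue), "z_map" (480x640 float32, m along the optical axis (not along the pixel's ray), 0 where there is no reading), "fov_y" (degrees; the focal length in pixels is half the picture's height over the tangent of half this angle, whatever the lens; pixels are square), "cx", "cy" (the principal point, pixels), "position" and "rotation" of the camera in the world. Camera axes: x right, y up, looking along -z (the intrinsics and any distortion apply to the point x, -y, -z); pixel columns grow to the right and rows downward; lengths in m; the calibration is good to about 2 mm. The wrist camera is an equidistant fisheye: a pixel r from the principal point sees the ray r / f radians off the axis. A picture is of the moment at which its call begins.
- ctrl.sign_off(): hands the job in; it is judged then, once.
Trained networks look in the newest picture that a camera, given by its name, has taken for a name from the list of things; names that differ only in an ending like _2 or _b are one class to them, and where a whole thing is asked for, a point or a joint stands for the part that bears it (a point fixed in the world has none). Each returns a list of dicts, best first, with "p" (0 to 1); they miss things now and then, are a little off and sometimes report something else, mostly with a low value. They report only what shows in the picture. A call takes as long as a camera call. They do not tell look-alikes from the thing itself.
- finder.spot_in(camera, name): "centre" ([row, column] in pixels, amid what is visible of it).
- finder.regions_of(camera, name): "pixels" (480x640 bool, what is visible of it) and "centre" ([row, column] in pixels, amid what is visible of it).
The state is a dict: "time_s": time; "qpos": joint angles; "dq": joint speeds; "joint_efforts": joint torques, N m; "ee_pos": TCP position; "tcp_rot": TCP orientation; "wrist_force": force on the tool from outside, world axes, zero at the start; "moment": the same for the moment, N m; "grip_width": finger opening in m; "finger_force": force on a finger pad.
Only numpy, scipy, OpenCV 4.12 (cv2) and the standard library are available. Lean on these libraries where they do the work, as an engineer would, in place of code of your own. Each camera call takes 0.05 s, during which the arm holds its last target. There are 200 camera calls.

## Working session

There is one attempt and no reset: what is moved stays moved. The work goes in short steps, Python scripts to look and compute and a shell command to move; the robot and the scene stay as the last step left them, time stands still between calls to the robot, and variables do not carry over. Pictures are saved under pics/ and viewed, at most 14 in all, crops included, and the job is handed in when it is done.

```bash
mkdir -p pics; ls; cat > h.py <<'E'
import numpy as np, cv2
from workcell import ctrl, eyes, finder
def world(s, r, c, z=None, fish=False):
    """pixel -> world; via depth map or onto plane z"""
    f=240/np.tan(np.radians(s["fov_y"])/2)
    x=(np.asarray(c)-s["cx"])/f; y=(np.asarray(r)-s["cy"])/f
    R=np.array(s["rotation"]); p=np.array(s["position"])
    if R.shape==(4,):
        from scipy.spatial.transform import Rotation as Ro; R=Ro.from_quat(R).as_matrix()
    if fish:
        rr=np.hypot(x,y); k=np.where(rr>1e-9,np.tan(rr)/np.maximum(rr,1e-9),1); x=x*k;y=y*k
    d=np.stack([x,-y,-np.ones_like(x)],-1)
    dw=d@R.T
    if z is None: t=s["z_map"][np.asarray(r),np.asarray(c)][...,None]
    else: t=(z-p[2])/dw[...,2:]
    return p+dw*t
def save(s,name): cv2.imwrite("pics/"+name,s["image"][...,::-1])
E
python3 - <<'E'
from h import *
print(ctrl.state())
for n in("top","scene"):
    s=eyes.snapshot(n); save(s,n+"1.png"); print(n,s["fov_y"],s["cx"],s["cy"],s["position"],s["rotation"])
    for o in "film_dish petri_dish resin_mount vial_a vial_rack mount_tray dish_carrier racked_vial loupe".split():
        for d in finder.regions_of(n,o)[:4]:
            r,c=d["centre"]; m=np.argwhere(d["pixels"]); P=world(s,m[:,0],m[:,1]); P=P[s["z_map"][m[:,0],m[:,1]]>0]
            print(o,round(d["p"],2),np.round([r,c]),len(m),np.round(np.median(P,0),3) if len(P) else None, np.round(np.percentile(P,[2,98],axis=0),3).tolist() if len(P) else None)
E
```

```text
pics
{'time_s': 0.0, 'qpos': array([-1.10001200e+00,  1.26401484e-01, -4.05997707e-02,  1.40536005e+00,
       -3.52724562e-05,  1.57081419e+00]), 'dq': array([-7.16338242e-04,  1.15442213e-03,  7.58456447e-04,  3.31574285e-03,
       -5.19999391e-04,  5.26183193e-05]), 'joint_efforts': array([ 4.27045716e-04, -4.35912251e+01,  3.52923560e+01,  1.73291098e-02,
       -2.64276230e-05, -2.38852884e-06]), 'ee_pos': array([ 0.23794845, -0.46754837,  0.23052094]), 'tcp_rot': array([ 9.72424736e-01,  2.33215609e-01, -1.99651531e-04, -7.56792825e-04]), 'wrist_force': array([-0.02907968,  0.72286618,  0.09814977]), 'moment': array([-0.03415754,  0.01025771,  0.0272918 ]), 'finger_force': 0.0, 'grip_width': 0.08561265196875562}
top 54.198297123633225 319.25056492938546 241.64731670089037 [ 0.29363512 -0.22587117  1.33288331] [ 0.05603734 -0.0518845  -0.70073932  0.70931814]
film_dish 0.69 [262. 500.] 373 [ 0.445 -0.728  0.004] [[0.417, -0.753, -0.002], [0.473, -0.697, 0.013]]
film_dish 0.66 [251. 442.] 379 [ 0.472 -0.573  0.004] [[0.444, -0.599, -0.003], [0.499, -0.543, 0.014]]
film_dish 0.55
[... 1838 characters left out ...]
.052]]
vial_a 0.61 [258. 398.] 87 [ 0.526 -0.449  0.029] [[0.521, -0.455, 0.007], [0.537, -0.441, 0.051]]
vial_rack 0.66 [204. 203.] 579 [0.43  0.192 0.024] [[0.407, 0.144, 0.001], [0.469, 0.262, 0.031]]
mount_tray 0.56 [221. 235.] 563 [0.428 0.058 0.01 ] [[0.396, 0.009, -0.001], [0.46, 0.117, 0.017]]
dish_carrier 0.83 [239. 273.] 591 [ 0.431 -0.09   0.006] [[0.389, -0.132, 0.001], [0.475, -0.047, 0.033]]
racked_vial 0.62 [193. 186.] 49 [0.43  0.242 0.045] [[0.425, 0.236, 0.025], [0.439, 0.252, 0.056]]
loupe 0.53 [250. 314.] 182 [ 0.437 -0.228  0.027] [[0.424, -0.243, 0.003], [0.459, -0.208, 0.036]]
loupe 0.28 [202. 205.] 551 [0.428 0.189 0.023] [[0.407, 0.144, 0.003], [0.466, 0.259, 0.031]]
```

```bash
python3 - <<'E'
import cv2
i=cv2.imread("pics/top1.png"); cv2.imwrite("pics/top1c.png",cv2.resize(i[190:310,120:540],None,fx=1.9,fy=1.9,interpolation=cv2.INTER_CUBIC))
j=cv2.imread("pics/scene1.png");cv2.imwrite("pics/scene1c.png",cv2.resize(j[160:360,160:540],None,fx=2.1,fy=2.1,interpolation=cv2.INTER_CUBIC))
E
```

```text
(no output)
```

View pics/top1c.png

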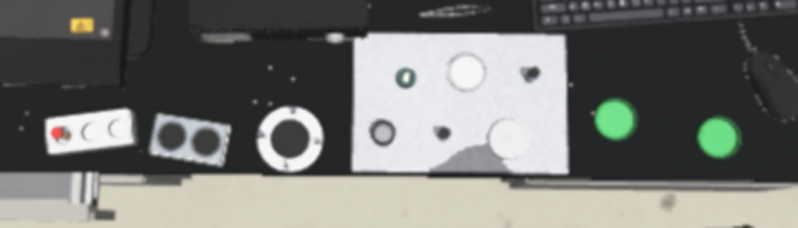

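View pics/scene1c.png

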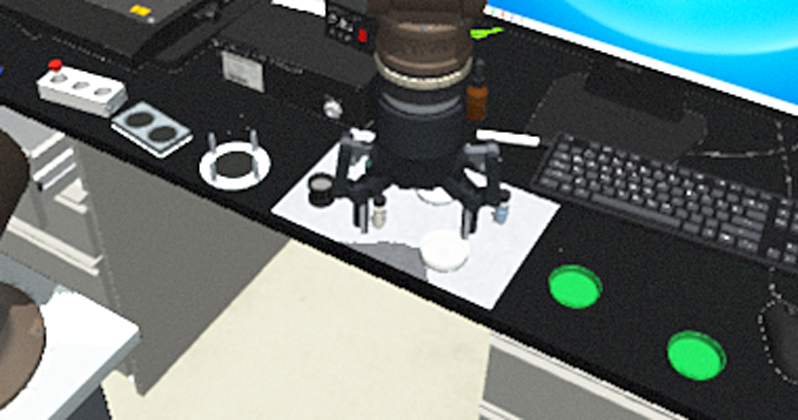

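The top view shows, in crop pixels (row, col): mount (77,405), film dish (72,466), one vial (72,530) with the other at (132,442), loupe (131,382) and petri dish (138,508). The rack, tray and carrier are on the left, and the green look-alikes are off the mat. Next I'll look closer with the wrist camera.

```bash
python3 -m crank '{"translation":[[0.4,0.24,0.2],[0.4,0.24,0.2],[0.4,0.24,0.2],[0.4,0.24,0.2],[0.4,0.24,0.2],[0.4,0.24,0.2],[0.4,0.24,0.2],[0.4,0.24,0.2],[0.4,0.24,0.2],[0,0,0]],"dr":[[0,0,1],[0,0,1],[0,0,1],[0,0,1],[0,0,1],[0,0,1],[0,0,1],[0,0,1],[0,0,1],[0,0,1]]}' 85
python3 - <<'E'
from h import *
s=eyes.snapshot("wrist"); save(s,"w1.png"); print(s["fov_y"],s["cx"],s["cy"],s["position"],s["rotation"],ctrl.state()["ee_pos"])
np.save("w1.npy",s,allow_pickle=True)
E
```

```text
time_s: 2.25
ee_pos: [0.4196, -0.3593, 0.3219]
tcp_rot: [0.781, 0.624, 0.0, 0.001]
wrist_force: [-0.6, 0.4, -0.6]
grip_width: 0.0852
finger_force: 0.0
65.70646984690485 314.5883556838716 235.75892702362896 [ 0.43808291 -0.28198289  0.46519593] [-0.15681479  0.01687089 -0.10978753  0.98136191] [ 0.4189893  -0.35949669  0.32152665]
```

View pics/w1.png

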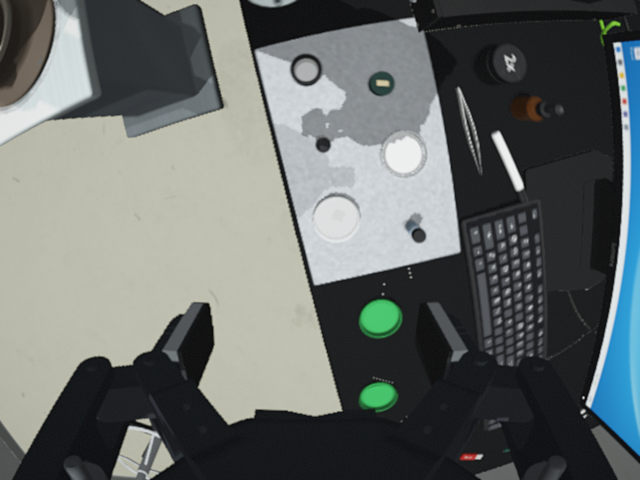

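The wrist view shows the loupe (70,306), mount (83,381), vials (144,322) and (230,416), film dish (153,403) and petri dish (217,336). The look-alikes lie below at (318,380). I'll measure these with depth bands, then view the holders.

```bash
cat >> h.py <<'E'
def cloud(s,fish):
    r,c=np.mgrid[0:480,0:640]; P=world(s,r,c,fish=fish); P[s["z_map"]<=0]=np.nan; return P
def circ(P,xy,zlo,zhi,rad):
    m=(np.hypot(P[...,0]-xy[0],P[...,1]-xy[1])<rad)&(P[...,2]>zlo)&(P[...,2]<zhi)
    Q=P[m]
    if len(Q)<5: return None
    (x,y),R=cv2.minEnclosingCircle(Q[:,:2].astype(np.float32))
    return np.round([x,y,R,np.median(Q[:,2]),*Q[:,:2].mean(0),len(Q)],4).tolist()
OBJ=dict(film=((.542,-.351),.007,.02,.045),petri=((.438,-.411),.011,.025,.045),mount=((.535,-.262),.013,.026,.03),
 vialL=((.439,-.315),.04,.06,.02),vialR=((.528,-.445),.04,.06,.02),loupe=((.443,-.226),.027,.042,.03))
E
python3 -m crank '{"translation":[[0,0.8,0],[0,0.8,0],[0,0.8,0],[0,0.8,0],[0,0.8,0],[0,0.8,0],[0,0.8,0],[0,0.6,0],[0,0,0],[0,0,0]],"dr":[[0,0,1],[0,0,1],[0,0,0.5],[0,0,0],[0,0,0],[0,0,0],[0,0,0],[0,0,0],[0,0,0],[0,0,0]]}' 85
python3 - <<'E'
from h import *
s=np.load("w1.npy",allow_pickle=True).item()
Pw=cloud(s,True); Pt=cloud(eyes.snapshot("top"),False); Ps=cloud(eyes.snapshot("scene"),False)
for k,v in OBJ.items():
    for n,P in(("w",Pw),("t",Pt),("s",Ps)): print(k,n,circ(P,*v))
w=eyes.snapshot("wrist"); save(w,"w2.png"); np.save("w2.npy",w,allow_pickle=True); print(w["position"])
E
```

```text
time_s: 3.55
ee_pos: [0.4181, -0.0502, 0.3213]
tcp_rot: [0.711, 0.704, -0.0, 0.0]
wrist_force: [0.2, 0.4, -0.7]
grip_width: 0.0854
finger_force: 0.0
film w [0.5382, -0.3494, 0.031, 0.0132, 0.5414, -0.351, 326.0]
film t [0.5416, -0.3479, 0.043, 0.009, 0.543, -0.3508, 120.0]
film s [0.54, -0.358, 0.0373, 0.0109, 0.5405, -0.351, 102.0]
petri w [0.4372, -0.411, 0.0308, 0.018, 0.4372, -0.4098, 1779.0]
petri t [0.4397, -0.4113, 0.0308, 0.0176, 0.4392, -0.411, 361.0]
petri s [0.4361, -0.4122, 0.0317, 0.0167, 0.4345, -0.4142, 330.0]
mount w [0.5276, -0.2575, 0.0156, 0.0207, 0.5266, -0.2573, 493.0]
mount t [0.5295, -0.2571, 0.0154, 0.0198, 0.5285, -0.257, 87.0]
mount s [0.5264, -0.2583, 0.0174, 0.0192, 0.5241, -0.2609, 77.0]
vialL w [0.4414, -0.3129, 0.0091, 0.0505, 0.4415, -0.3127, 203.0]
vialL t [0.4435, -0.3132, 0.0088, 0.0494, 0.4432, -0.3129, 35.0]
vialL s [0.4404, -0.3171, 0.0095, 0.0488, 0.4387, -0.3166, 36.0]
vialR w [0.5306, -0.444, 0.0092, 0.0503, 0.5305, -0.443, 181.0]
vialR t [0.5335, -0.4438, 0.0088, 0.0502, 0.5333, -0.4438, 33.0]
vialR s [0.5314, -0.4476, 0.0108, 0.0481, 0.5293, -0.447, 42.0]
loupe w [0.4422, -0.2236, 0.019, 0.0306, 0.4423, -0.2232, 750.0]
loupe t [0.4444, -0.224, 0.0185, 0.0319, 0.445, -0.2233, 110.0]
loupe s [0.4424, -0.227, 0.0194, 0.0312, 0.4419, -0.2264, 100.0]
[0.42008789 0.02854915 0.46456708]
```

View pics/w2.png

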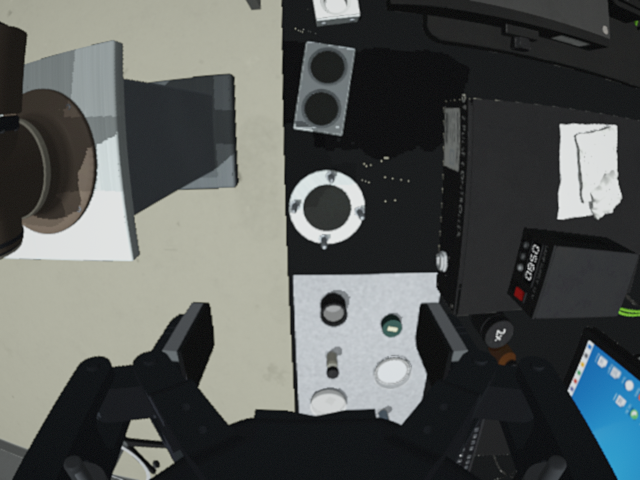

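The wrist view shows the carrier at (207,327) with posts at its image top, bottom, left and right, and tray wells at (67,327) and (108,321). The rack is cut off at the top, so I'll shift +y for it.

```bash

python3 -m crank '{"translation":[[0.1,0.8,0],[0,0.8,0],[0,0.8,0],[0,0.6,0],[0,0,0],[0,0,0]],"dr":[[0,0,0],[0,0,0],[0,0,0],[0,0,0],[0,0,0],[0,0,0]]}' 85
python3 - <<'E'
from h import *
w3=eyes.snapshot("wrist"); save(w3,"w3.png"); np.save("w3.npy",w3,allow_pickle=True)
w2=np.load("w2.npy",allow_pickle=True).item()
for n,s,f in(("w2",w2,True),("w3",w3,True),("top",eyes.snapshot("top"),False)):
    P=cloud(s,f); X,Y,Z=P[...,0],P[...,1],P[...,2]
    # tray
    for nm,b,z in(("tray",(.39,.48,-.01,.125),(.011,.019)),("rack",(.39,.49,.13,.285),(.026,.034))):
        m=(X>b[0])&(X<b[1])&(Y>b[2])&(Y<b[3])&(Z>z[0])&(Z<z[1])
        if m.sum()>20:
            Q=P[m][:,:2]; (c,sz,a)=cv2.minAreaRect((Q*1000).astype(np.float32)); print(n,nm,np.round(c,1),np.round(sz,1),round(a,1),m.sum(),np.median(Z[m]).round(4))
    print(n,"carrier",circ(P,(.435,-.085),.003,.009,.06))
    m=(np.hypot(X-.435,Y+.085)<.06)&(Z>.022)&(Z<.05)
    if m.sum()>3:
        Q=P[m].astype(np.float32); _,l,ce=cv2.kmeans(Q[:,:2].copy(),4,None,(3,50,1e-5),5,0); print("posts",ce.round(4).tolist(),ce.mean(0), np.bincount(l.ravel()))
    print(n,"redcap",circ(P,(.437,.245),.045,.065,.02))
E
```

```text
time_s: 4.45
ee_pos: [0.4232, 0.0994, 0.3212]
tcp_rot: [0.711, 0.704, -0.0, 0.0]
wrist_force: [-0.4, 0.0, -0.2]
grip_width: 0.0849
finger_force: 0.0
w2 tray [431.5  66.1] [106.1  56.8] 80.6 2494 0.0152
w2 rack [446.3 160.3] [50.9 26.4] 4.5 588 0.0303
w2 carrier [0.437, -0.0864, 0.0584, 0.007, 0.4339, -0.0829, 3955.0]
posts [[0.429500013589859, -0.12319999933242798], [0.4740000069141388, -0.0868000015616417], [0.4383000135421753, -0.0421999990940094], [0.3935999870300293, -0.07829999923706055]] [ 0.43385625 -0.08264711] [47 35 48 47]
w2 redcap None
w3 tray [431.6  66.2] [107.3  57. ] 81.0 2322 0.0154
w3 rack [439.8 210.1] [ 51.  124.6] 8.0 3224 0.0304
w3 carrier [0.4329, -0.0807, 0.0571, 0.0071, 0.4342, -0.0813, 2818.0]
posts [[0.42969998717308044, -0.12280000001192093], [0.47429999709129333, -0.08609999716281891], [0.43849998712539673, -0.04129999876022339], [0.39340001344680786, -0.07739999890327454]] [ 0.43400818 -0.0818969 ] [67 53 53 43]
w3 redcap [0.4345, 0.2494, 0.0094, 0.0563, 0.4343, 0.249, 221.0]
top tray [433.7  65.7] [106.7  56.1] 81.3 444 0.0142
top rack [441.4 210.1] [ 50.9 125.2] 8.5 264 0.0294
top carrier [0.4352, -0.085, 0.0597, 0.0059, 0.4358, -0.0848, 682.0]
posts [[0.3953000009059906, -0.08129999786615372], [0.4399000108242035, -0.04470000043511391], [0.476500004529953, -0.09030000120401382], [0.43130001425743103, -0.12540000677108765]] [ 0.4357572  -0.08540089] [8 8 8 7]
top redcap None
```

View pics/w3.png

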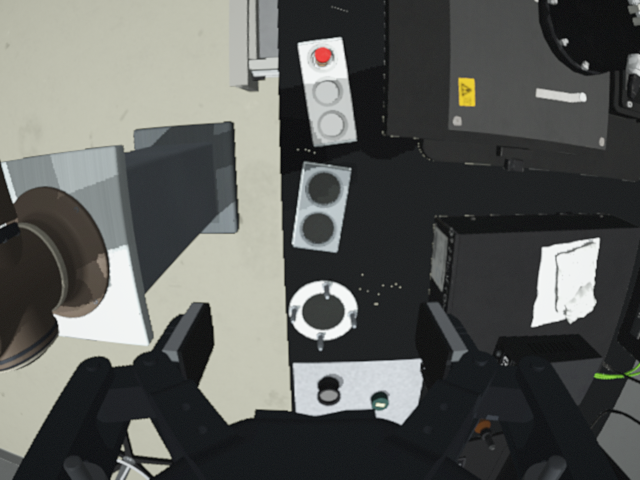

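All the measurements agree to about 2 mm. In the view, the rack's red cap is at (55,322) with empty bores at (92,328) and (125,331). The tray wells are at (188,323) and (228,317), and the carrier is at (310,324). Rack yaw is about +8°, tray about −9°, and the carrier axes are at about 39°. I'll take the film dish first.

```bash

python3 -m crank '{"translation":[[0.23,-0.9,-0.2],[0.23,-0.9,-0.2],[0.23,-0.9,-0.2],[0.23,-0.9,-0.2],[0.23,-0.9,-0.2],[0.23,-0.9,-0.2],[0.23,-0.9,-0.2],[0.23,-0.9,-0.2],[0.23,-0.9,-0.2],[0.23,-0.9,-0.2]],"dr":[[0,0,0.79],[0,0,0.79],[0,0,0.79],[0,0,0.79],[0,0,0.79],[0,0,0.79],[0,0,0.79],[0,0,0.79],[0,0,0.79],[0,0,0.79]]}' 85
python3 -m crank '{"translation":[[0,0,-0.6],[0,0,-0.6],[0,0,-0.6],[0,0,-0.6],[0,0,0],[0,0,0]],"dr":[[0,0,0],[0,0,0],[0,0,0],[0,0,0],[0,0,0],[0,0,0]]}'
python3 - <<'E'
from h import *
w=eyes.snapshot("wrist"); save(w,"w4.png"); np.save("w4.npy",w,allow_pickle=True)
for d in finder.regions_of("wrist","film_dish")[:3]:
    m=np.argwhere(d["pixels"]); print(d["p"],d["centre"],len(m),world(w,m[:,0],m[:,1],.012,True).mean(0))
E
```

```text
time_s: 5.8
ee_pos: [0.5375, -0.3526, 0.221]
tcp_rot: [0.431, 0.903, -0.0, 0.0]
wrist_force: [0.5, -0.4, 0.2]
grip_width: 0.0852
finger_force: 0.0
time_s: 6.55
ee_pos: [0.5381, -0.3508, 0.1025]
tcp_rot: [0.431, 0.902, -0.0, 0.001]
wrist_force: [1.1, -0.7, -0.1]
grip_width: 0.0849
finger_force: 0.0
0.84 [411.0, 42.2] 331 [ 0.42493895 -0.71417892  0.012     ]
0.81 [232.7, 316.1] 6460 [ 0.5376337 -0.3484248  0.012    ]
0.72 [352.4, 101.6] 877 [ 0.4592235  -0.54985416  0.012     ]
```

View pics/w4.png

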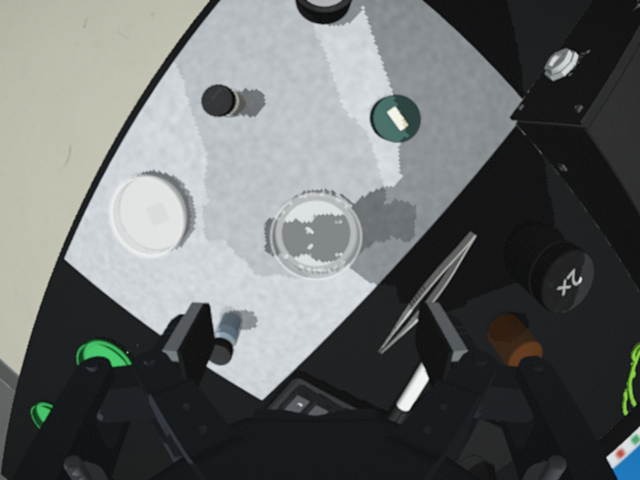

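The film dish is at (233,316), centred under the tool, with clear room for the fingers (tweezers at col 465). I'll descend and grasp.

```bash

python3 -m crank '{"translation":[[0,0.03,-0.5],[0,0,-0.5],[0,0,-0.4],[0,0,-0.3],[0,0,-0.2],[0,0,-0.1],[0,0,0],[0,0,0]],"dr":[[0,0,0],[0,0,0],[0,0,0],[0,0,0],[0,0,0],[0,0,0],[0,0,0],[0,0,0]]}'
python3 -m crank '{"translation":[[0,0,-0.06],[0,0,0],[0,0,0],[0,0,0],[0,0,0],[0,0,0]],"dr":[[0,0,0],[0,0,0],[0,0,0],[0,0,0],[0,0,0],[0,0,0]]}' 56
```

```text
time_s: 7.65
ee_pos: [0.5385, -0.3486, 0.002]
tcp_rot: [0.431, 0.902, -0.0, 0.001]
wrist_force: [0.2, -0.4, 0.0]
grip_width: 0.0849
finger_force: 0.0
time_s: 8.4
ee_pos: [0.5385, -0.3486, -0.0011]
tcp_rot: [0.431, 0.902, -0.0, 0.0]
wrist_force: [0.2, 0.0, 4.5]
grip_width: 0.0573
finger_force: 64.3
```

```bash

python3 -m crank '{"translation":[[0,0,0.1],[0,0,0.2],[0,0,0.3],[0,0,0.4],[0,0,0.5],[0,0,0.5],[0,0,0],[0,0,0]],"dr":[[0,0,0],[0,0,0],[0,0,0],[0,0,0],[0,0,0],[0,0,0],[0,0,0],[0,0,0]]}'
python3 - <<'E'
from h import *
w=eyes.snapshot("wrist"); save(w,"w5.png"); cv2.imwrite("pics/w5c.png",w["image"][200:480,60:580,::-1])
E
```

```text
time_s: 9.4
ee_pos: [0.538, -0.3483, 0.0981]
tcp_rot: [0.431, 0.902, 0.0, -0.0]
wrist_force: [-0.3, 0.4, 0.2]
grip_width: 0.0577
finger_force: 64.0
```

View pics/w5c.png

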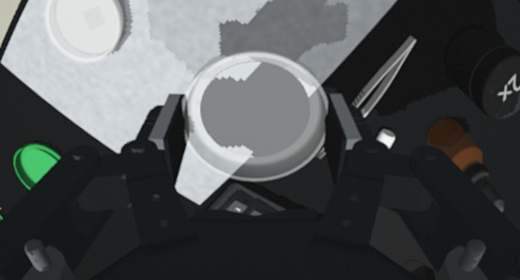

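The dish is held and looks level at crop (115,255). The measured width of 57.7 mm is odd for a 61 mm dish, so I'll check its offset from the TCP.

```bash

python3 - <<'E'
from h import *
w=eyes.snapshot("wrist"); P=cloud(w,True); st=ctrl.state(); print(st["ee_pos"])
for d in finder.regions_of("wrist","film_dish")[:2]:
    m=np.argwhere(d["pixels"]); print(d["p"],d["centre"],len(m))
    for z in(.10,.105,.11):print(z,world(w,m[:,0],m[:,1],z,True).mean(0), cv2.minEnclosingCircle(world(w,m[:,0],m[:,1],z,True)[:,:2].astype(np.float32)))
    Q=P[d["pixels"]]; Q=Q[(Q[:,2]>.08)&(Q[:,2]<.13)]; print(len(Q),np.percentile(Q[:,2],[5,50,95]))
    A=np.c_[Q[:,:2],np.ones(len(Q))]; print(np.linalg.lstsq(A,Q[:,2],rcond=None)[0])
# pads: project fingertip points near tcp
Q=P[(np.hypot(P[...,0]-.538,P[...,1]+.348)<.08)&(P[...,2]>.085)&(P[...,2]<.2)]
a=np.radians(38.8);q=Q[:,:2]-st["ee_pos"][:2];u=q@[np.cos(a),np.sin(a)];v=q@[-np.sin(a),np.cos(a)]
for lo in np.arange(.085,.2,.01):
    k=(Q[:,2]>lo)&(Q[:,2]<lo+.01)
    if k.sum()>5: print(round(lo,3),k.sum(),np.percentile(u[k],[2,98]).round(3),np.percentile(v[k],[2,50,98]).round(3))
E
```

```text
[ 0.53754952 -0.34800415  0.09717612]
0.91 [312.1, 316.1] 15588
0.1 [ 0.54072006 -0.35104447  0.1       ] ((0.5422688722610474, -0.3527536690235138), 0.034983351826667786)
0.105 [ 0.53887728 -0.34876408  0.105     ] ((0.5403710603713989, -0.35041260719299316), 0.03374597057700157)
0.11 [ 0.53703449 -0.3464837   0.11      ] ((0.53847336769104, -0.3480716347694397), 0.03250846639275551)
15467 [0.10253598 0.10379256 0.11245799]
[ 0.00162415 -0.00194536  0.10350536]
0.77 [417.6, 44.7] 688
0.1 [ 0.45458872 -0.54925246  0.1       ] ((0.46034565567970276, -0.5507746934890747), 0.024087250232696533)
0.105 [ 0.45580135 -0.53994085  0.105     ] ((0.4613540768623352, -0.5414090156555176), 0.02323628030717373)
0.11 [ 0.45701399 -0.53062924  0.11      ] ((0.46236246824264526, -0.53204345703125), 0.0223853699862957)Traceback (most recent call last):
  File "<stdin>", line 6, in <module>
    return _quantile_unchecked(
        a, q, axis, out, overwrite_input, method, keepdims, weights)
    return _ureduce(a,
                    func=_quantile_ureduce_func,
    ...<5 lines>...
                    overwrite_input=overwrite_input,
                    method=method)
    r = func(a, **kwargs)
    result = _quantile(arr,
                       quantiles=q,
    ...<2 lines>...
                       out=out,
                       weights=wgt)
    slices_having_nans = np.isnan(arr[-1, ...])
                                  ~~~^^^^^^^^^
IndexError: index -1 is out of bounds for axis 0 with size 0
```

It's level and centred to about 2 mm. Carrying it to the carrier.

```bash

python3 -m crank '{"translation":[[-0.15,0.38,0],[-0.25,0.64,0],[-0.25,0.64,0],[-0.25,0.64,0],[-0.25,0.64,0],[-0.25,0.64,0],[-0.25,0.64,0],[-0.25,0.64,0],[-0.16,0.42,0],[0,0,0]],"dr":[[0,0,0],[0,0,0],[0,0,0],[0,0,0],[0,0,0],[0,0,0],[0,0,0],[0,0,0],[0,0,0],[0,0,0]]}'
python3 -m crank '{"translation":[[0,0,-0.3],[0,0,-0.3],[0,0,0],[0,0,0]],"dr":[[0,0,0],[0,0,0],[0,0,0],[0,0,0]]}'
python3 - <<'E'
from h import *
s=eyes.snapshot("scene"); cv2.imwrite("pics/s2c.png",cv2.resize(s["image"][180:300,210:350,::-1],None,fx=4,fy=4,interpolation=cv2.INTER_CUBIC))
E
```

```text
time_s: 10.8
ee_pos: [0.4342, -0.0833, 0.0978]
tcp_rot: [0.43, 0.903, -0.0, -0.001]
wrist_force: [-0.1, -0.8, -1.0]
grip_width: 0.0574
finger_force: 64.0
time_s: 11.3
ee_pos: [0.435, -0.0847, 0.068]
tcp_rot: [0.431, 0.902, -0.0, -0.0]
wrist_force: [-0.0, -0.0, 0.4]
grip_width: 0.0579
finger_force: 64.0
```

View pics/s2c.png

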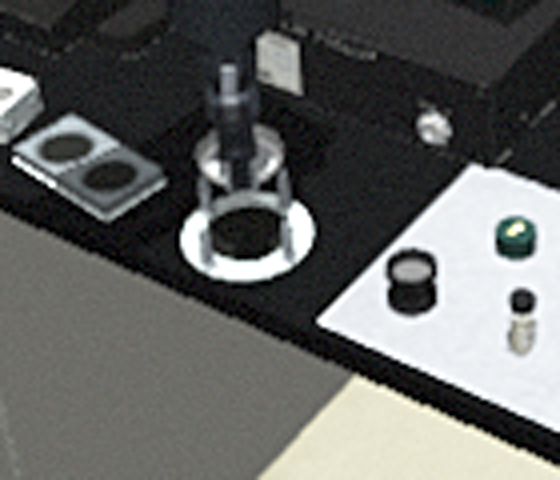

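The dish at crop (155,240) hangs above the posts. Lowering it now.

```bash

python3 -m crank '{"translation":[[0,0,-0.3],[0,0,-0.3],[0,0,-0.3],[0,0,-0.2],[0,0,-0.12],[0,0,-0.06],[0,0,0],[0,0,0]],"dr":[[0,0,0],[0,0,0],[0,0,0],[0,0,0],[0,0,0],[0,0,0],[0,0,0],[0,0,0]]}'
```

```text
time_s: 12.35
ee_pos: [0.4355, -0.0844, 0.0047]
tcp_rot: [0.431, 0.902, 0.0, 0.0]
wrist_force: [0.5, 0.5, 0.3]
grip_width: 0.0573
finger_force: 64.0
```

```bash

python3 -m crank '{"translation":[[0,0,-0.03],[0,0,0],[0,0,0]],"dr":[[0,0,0],[0,0,0],[0,0,0]]}'
python3 -m crank '{"translation":[[0,0,0],[0,0,0],[0,0,0],[0,0,0],[0,0,0.4],[0,0,0.6],[0,0,0.8],[0,0,0],[0,0,0]],"dr":[[0,0,0],[0,0,0],[0,0,0],[0,0,0],[0,0,0],[0,0,0],[0,0,0],[0,0,0],[0,0,0]]}' 85
python3 - <<'E'
from h import *
w=eyes.snapshot("wrist"); P=cloud(w,True)
for d in finder.regions_of("wrist","film_dish")[:2]:
    m=np.argwhere(d["pixels"]); q=world(w,m[:,0],m[:,1],.014,True); print(d["p"],d["centre"],len(m),q.mean(0),cv2.minEnclosingCircle(q[:,:2].astype(np.float32)))
    Q=P[d["pixels"]]; Q=Q[(np.hypot(Q[:,0]-.435,Q[:,1]+.084)<.022)]
    if len(Q): print(np.linalg.lstsq(np.c_[Q[:,:2]-[.435,-.084],np.ones(len(Q))],Q[:,2],rcond=None)[0])
m=(np.hypot(P[...,0]-.435,P[...,1]+.084)<.06)&(P[...,2]>.03)&(P[...,2]<.045)
_,l,ce=cv2.kmeans(P[m][:,:2].astype(np.float32),4,None,(3,50,1e-5),5,0); print(ce,ce.mean(0))
E
```

```text
time_s: 12.72
ee_pos: [0.4352, -0.0844, 0.0029]
tcp_rot: [0.431, 0.902, 0.0, 0.0]
wrist_force: [-0.4, -0.3, 0.7]
grip_width: 0.0575
finger_force: 64.0
time_s: 13.85
ee_pos: [0.4349, -0.0843, 0.0923]
tcp_rot: [0.431, 0.902, -0.0, -0.0]
wrist_force: [0.8, 0.1, -0.2]
grip_width: 0.085
finger_force: 0.0
0.83 [243.6, 315.5] 7160 [ 0.43551022 -0.08449859  0.014     ] ((0.4361754357814789, -0.08527110517024994), 0.032002877444028854)
[ 0.00044024 -0.00180862  0.00909343]
0.7 [204.4, 296.2] 8859 [ 0.42828986 -0.07827911  0.014     ] ((0.4362435042858124, -0.08737099170684814), 0.05348249152302742)
[[ 0.39329037 -0.07838521]
 [ 0.4733486  -0.08745077]
 [ 0.43734738 -0.04269386]
 [ 0.42915866 -0.12314262]] [ 0.43328625 -0.08291811]
```

The film dish sits flat and centred. Now the petri dish.

```bash

python3 -m crank '{"translation":[[0.01,-0.5,0],[0.01,-0.8,0],[0.01,-0.8,0],[0.01,-0.8,0],[0.01,-0.8,0],[0.01,-0.8,0],[0.01,-0.8,0],[0,-0.8,0],[0,-0.43,0],[0,0,0]],"dr":[[0,0,0],[0,0,0],[0,0,0],[0,0,0],[0,0,0],[0,0,0],[0,0,0],[0,0,0],[0,0,0],[0,0,0]]}'
python3 - <<'E'
from h import *
w=eyes.snapshot("wrist"); print(ctrl.state()["ee_pos"]); P=cloud(w,True)
print(circ(P,(.438,-.411),.012,.025,.045))
for d in finder.regions_of("wrist","petri_dish")[:2]:
    m=np.argwhere(d["pixels"]); q=world(w,m[:,0],m[:,1],.016,True); print(d["p"],len(m),q.mean(0),cv2.minEnclosingCircle(q[:,:2].astype(np.float32)))
E
```

```text
time_s: 15.2
ee_pos: [0.4381, -0.4113, 0.0916]
tcp_rot: [0.431, 0.902, 0.0, -0.001]
wrist_force: [0.5, 1.0, -0.8]
grip_width: 0.0848
finger_force: 0.0
[ 0.43821066 -0.4103751   0.09185817]
[0.4372, -0.4108, 0.0309, 0.018, 0.436, -0.4094, 6973.0]
0.74 7109 [ 0.43626704 -0.40965393  0.016     ] ((0.4366495609283447, -0.4103155732154846), 0.03148319199681282)
```

```bash

python3 -m crank '{"translation":[[-0.02,0,-0.4],[0,0,-0.4],[0,0,-0.4],[0,0,-0.3],[0,0,-0.18],[0,0,-0.1],[0,0,0],[0,0,0]],"dr":[[0,0,0],[0,0,0],[0,0,0],[0,0,0],[0,0,0],[0,0,0],[0,0,0],[0,0,0]]}'
python3 -m crank '{"translation":[[0,0,0],[0,0,0],[0,0,0],[0,0,0],[0,0,0]],"dr":[[0,0,0],[0,0,0],[0,0,0],[0,0,0],[0,0,0]]}' 55
```

```text
time_s: 16.3
ee_pos: [0.4379, -0.4112, 0.0044]
tcp_rot: [0.431, 0.902, -0.0, 0.0]
wrist_force: [-0.2, 0.3, 0.0]
grip_width: 0.0854
finger_force: 0.0
time_s: 16.92
ee_pos: [0.4381, -0.4114, 0.005]
tcp_rot: [0.431, 0.902, -0.0, 0.001]
wrist_force: [-1.0, 1.6, 5.3]
grip_width: 0.0571
finger_force: 63.7
```

```bash

python3 -m crank '{"translation":[[0,0,0.2],[0,0,0.4],[0,0,0.5],[0,0,0.5],[0,0,0.3],[0,0,0],[0,0,0]],"dr":[[0,0,0],[0,0,0],[0,0,0],[0,0,0],[0,0,0],[0,0,0],[0,0,0]]}'
python3 -m crank '{"translation":[[-0.01,0.4,0],[-0.01,0.8,0],[-0.01,0.8,0],[-0.01,0.8,0],[-0.01,0.8,0],[-0.01,0.8,0],[0,0.8,0],[0,0.8,0],[0,0.54,0],[0,0,0]],"dr":[[0,0,0],[0,0,0],[0,0,0],[0,0,0],[0,0,0],[0,0,0],[0,0,0],[0,0,0],[0,0,0],[0,0,0]]}'
python3 - <<'E'
from h import *
w=eyes.snapshot("wrist"); st=ctrl.state(); print(st["ee_pos"]); z=st["ee_pos"][2]
P=cloud(w,True); print(circ(P,st["ee_pos"],z+.008,z+.02,.045))
m=(np.hypot(P[...,0]-st["ee_pos"][0],P[...,1]-st["ee_pos"][1])<.02)&(P[...,2]>z-.005)&(P[...,2]<z+.03); Q=P[m]
print(np.linalg.lstsq(np.c_[Q[:,:2]-st["ee_pos"][:2],np.ones(len(Q))],Q[:,2],rcond=None)[0],len(Q))
E
```

```text
time_s: 17.8
ee_pos: [0.4372, -0.4105, 0.0979]
tcp_rot: [0.431, 0.902, 0.0, -0.001]
wrist_force: [-0.6, 0.2, 0.0]
grip_width: 0.0571
finger_force: 63.8
time_s: 19.05
ee_pos: [0.4335, -0.0818, 0.0981]
tcp_rot: [0.429, 0.903, -0.0, -0.001]
wrist_force: [0.4, -0.2, -1.0]
grip_width: 0.0572
finger_force: 63.8
[ 0.43377416 -0.08281011  0.09825359]
[0.4305, -0.0776, 0.0424, 0.1111, 0.4312, -0.0784, 15647.0]
[-0.00089619  0.00013301  0.11115183] 6350
```

```bash

python3 -m crank '{"translation":[[0.01,-0.03,-0.3],[0,0,-0.3],[0,0,-0.3],[0,0,-0.3],[0,0,-0.2],[0,0,-0.08],[0,0,-0.04],[0,0,0],[0,0,0]],"dr":[[0,0,0],[0,0,0],[0,0,0],[0,0,0],[0,0,0],[0,0,0],[0,0,0],[0,0,0],[0,0,0]]}'
```

```text
time_s: 20.23
ee_pos: [0.4355, -0.0854, 0.0232]
tcp_rot: [0.431, 0.903, 0.0, 0.0]
wrist_force: [0.5, 0.0, -0.3]
grip_width: 0.0571
finger_force: 63.8
```

```bash

python3 -m crank '{"translation":[[0,0.01,-0.02],[0,0,-0.02],[0,0,-0.01],[0,0,0],[0,0,0]],"dr":[[0,0,0],[0,0,0],[0,0,0],[0,0,0],[0,0,0]]}'
python3 -m crank '{"translation":[[0,0,0],[0,0,0],[0,0,0],[0,0,0],[0,0,0.4],[0,0,0.6],[0,0,0.8],[0,0,0],[0,0,0]],"dr":[[0,0,0],[0,0,0],[0,0,0],[0,0,0],[0,0,0],[0,0,0],[0,0,0],[0,0,0],[0,0,0]]}' 85
python3 - <<'E'
from h import *
w=eyes.snapshot("wrist"); save(w,"w6.png"); P=cloud(w,True)
print(circ(P,(.435,-.0845),.026,.038,.034)); m=(np.hypot(P[...,0]-.435,P[...,1]+.084)<.02); Q=P[m]
print(np.linalg.lstsq(np.c_[Q[:,:2]-[.435,-.084],np.ones(len(Q))],Q[:,2],rcond=None)[0])
E
```

```text
time_s: 20.85
ee_pos: [0.4351, -0.0848, 0.0204]
tcp_rot: [0.431, 0.902, 0.0, 0.0]
wrist_force: [-0.7, 1.3, 0.7]
grip_width: 0.0569
finger_force: 63.9
time_s: 21.98
ee_pos: [0.4349, -0.0848, 0.1098]
tcp_rot: [0.431, 0.902, 0.0, -0.0]
wrist_force: [-0.1, 0.4, -0.3]
grip_width: 0.0852
finger_force: 0.0
[0.435, -0.0841, 0.0307, 0.0334, 0.4338, -0.0827, 6852.0]
[-4.13960136  5.07100761  0.10679952]
```

View pics/w6.png

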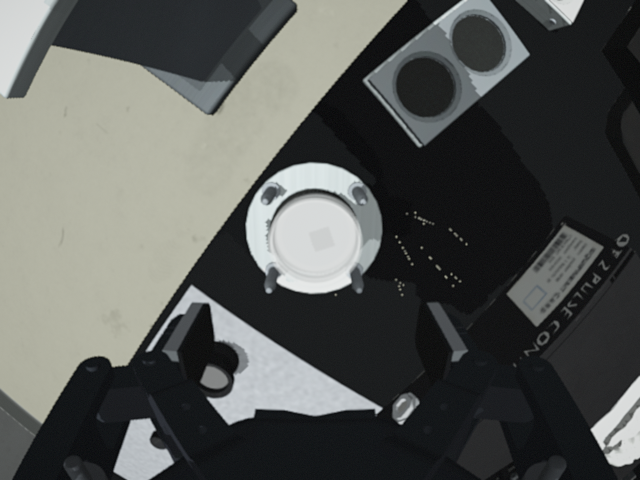

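The petri dish is stacked inside the posts (centre (237,316), top z = 33 mm as expected). Next is the resin mount, with the closing axis turned to 8°.

```bash

python3 -m crank '{"translation":[[0.15,-0.3,0],[0.28,-0.5,0],[0.28,-0.53,0],[0.28,-0.53,0],[0.28,-0.53,0],[0.28,-0.53,0],[0.28,-0.53,0],[0.04,0,-0.1],[0,0,-0.1],[0,0,0]],"dr":[[0,0,-0.7],[0,0,-0.8],[0,0,-0.8],[0,0,-0.8],[0,0,-0.8],[0,0,-0.8],[0,0,-0.8],[0,0,-0.6],[0,0,0],[0,0,0]]}' 60
python3 - <<'E'
from h import *
w=eyes.snapshot("wrist"); st=ctrl.state();print(st["ee_pos"],st["tcp_rot"]); P=cloud(w,True)
print(circ(P,(.528,-.257),.013,.026,.03)); print(circ(P,(.4425,-.313),.04,.06,.02))
for d in finder.regions_of("wrist","resin_mount")[:1]:
    m=np.argwhere(d["pixels"]); q=world(w,m[:,0],m[:,1],.019,True); print(d["p"],len(m),q.mean(0),cv2.minEnclosingCircle(q[:,:2].astype(np.float32)))
E
```

```text
time_s: 23.28
ee_pos: [0.5279, -0.2574, 0.0991]
tcp_rot: [0.653, 0.757, -0.0, -0.001]
wrist_force: [-0.1, 1.2, -0.2]
grip_width: 0.0598
finger_force: 0.0
[ 0.52817229 -0.25730239  0.09964824] [ 6.52865234e-01  7.57473830e-01 -1.84136069e-04 -5.90517970e-04]
[0.5273, -0.2569, 0.0155, 0.0208, 0.5269, -0.2557, 1756.0]
[0.4417, -0.3128, 0.0096, 0.0501, 0.4428, -0.3107, 663.0]
0.94 1823 [ 0.52681629 -0.2553379   0.019     ] ((0.5265514850616455, -0.25557175278663635), 0.017068414017558098)
```

```bash

python3 -m crank '{"translation":[[0,0.01,-0.4],[0,0,-0.4],[0,0,-0.4],[0,0,-0.3],[0,0,-0.18],[0,0,-0.08],[0,0,0],[0,0,0]],"dr":[[0,0,0],[0,0,0],[0,0,0],[0,0,0],[0,0,0],[0,0,0],[0,0,0],[0,0,0]]}'
python3 -m crank '{"translation":[[0,0,0],[0,0,0],[0,0,0],[0,0,0],[0,0,0],[0,0,0]],"dr":[[0,0,0],[0,0,0],[0,0,0],[0,0,0],[0,0,0],[0,0,0]]}' 24
python3 -m crank '{"translation":[[0,0,0.2],[0,0,0.4],[0,0,0.5],[0,0,0.5],[0,0,0.2],[0,0,0],[0,0,0]],"dr":[[0,0,0],[0,0,0],[0,0,0],[0,0,0],[0,0,0],[0,0,0],[0,0,0]]}'
```

```text
time_s: 24.38
ee_pos: [0.529, -0.2571, 0.0129]
tcp_rot: [0.653, 0.757, 0.0, 0.001]
wrist_force: [-0.1, -0.3, -0.0]
grip_width: 0.0597
finger_force: 0.0
time_s: 25.12
ee_pos: [0.529, -0.257, 0.013]
tcp_rot: [0.653, 0.757, 0.0, 0.001]
wrist_force: [-1.0, 0.9, 5.9]
grip_width: 0.026
finger_force: 58.9
time_s: 26.0
ee_pos: [0.5281, -0.2566, 0.1012]
tcp_rot: [0.653, 0.757, -0.0, -0.001]
wrist_force: [-0.8, 0.6, -1.0]
grip_width: 0.0261
finger_force: 59.1
```

```bash

python3 -m crank '{"translation":[[-0.16,0.4,0],[-0.26,0.78,0],[-0.26,0.78,0],[-0.26,0.78,0],[-0.26,0.8,0],[-0.26,0.8,0],[-0.26,0.8,0],[-0.26,0.8,0],[-0.02,0,0],[0,0,0]],"dr":[[0,0,0],[0,0,0],[0,0,0],[0,0,0],[0,0,0],[0,0,0],[0,0,0],[0,0,0],[0,0,0],[0,0,0]]}'
python3 -m crank '{"translation":[[0,0,-0.3],[0,0,-0.3],[0,0,-0.3],[0,0,0],[0,0,0]],"dr":[[0,0,0],[0,0,0],[0,0,0],[0,0,0],[0,0,0]]}'
python3 - <<'E'
from h import *
w=eyes.snapshot("wrist"); save(w,"w7.png"); st=ctrl.state();print(st["ee_pos"]); z=st["ee_pos"][2];P=cloud(w,True)
print(circ(P,st["ee_pos"][:2],z+.003,z+.012,.03))
X,Y,Z=P[...,0],P[...,1],P[...,2]; m=(X>.39)&(X<.48)&(Y>-.01)&(Y<.125)&(Z>.011)&(Z<.019)
print(cv2.minAreaRect((P[m][:,:2]*1000).astype(np.float32)))
E
```

```text
time_s: 27.25
ee_pos: [0.4284, 0.0399, 0.1017]
tcp_rot: [0.653, 0.758, -0.0, -0.0]
wrist_force: [1.3, -0.7, -0.2]
grip_width: 0.0259
finger_force: 59.1
time_s: 27.88
ee_pos: [0.4287, 0.04, 0.0573]
tcp_rot: [0.653, 0.757, -0.0, -0.0]
wrist_force: [-0.7, -0.5, -1.4]
grip_width: 0.0262
finger_force: 59.1
[0.42896839 0.04010553 0.05762079]
[0.4288, 0.0458, 0.0263, 0.0651, 0.4293, 0.0425, 3922.0]
((431.6913757324219, 66.04481506347656), (106.90364074707031, 56.660560607910156), 81.17346954345703)
```

View pics/w7.png

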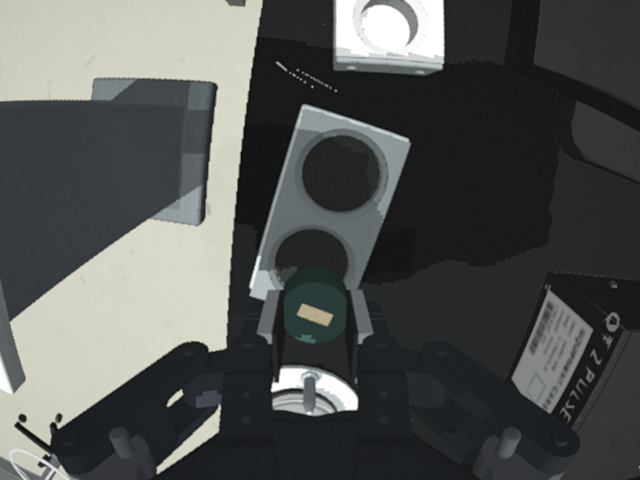

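The mount (310,315) is held upright above the near well. Lowering it.

```bash

python3 -m crank '{"translation":[[0,0,-0.25],[0,0,-0.2],[0,0,-0.14],[0,0,-0.1],[0,0,-0.06],[0,0,0],[0,0,0]],"dr":[[0,0,0],[0,0,0],[0,0,0],[0,0,0],[0,0,0],[0,0,0],[0,0,0]]}'
```

```text
time_s: 28.8
ee_pos: [0.4287, 0.0401, 0.02]
tcp_rot: [0.653, 0.757, 0.0, 0.0]
wrist_force: [-1.9, 0.2, 2.6]
grip_width: 0.0257
finger_force: 59.4
```

```bash

python3 -m crank '{"translation":[[0,0,0],[0,0,0],[0,0,0],[0,0,0.2],[0,0,0.5],[0,0,0.6],[0,0,0.5],[0,0,0],[0,0,0]],"dr":[[0,0,0],[0,0,0],[0,0,0],[0,0,0],[0,0,0],[0,0,0],[0,0,0],[0,0,0],[0,0,0]]}' 50
python3 - <<'E'
from h import *
w=eyes.snapshot("wrist"); P=cloud(w,True); print(ctrl.state()["ee_pos"])
print(circ(P,(.428,.040),.02,.035,.03)); m=(np.hypot(P[...,0]-.428,P[...,1]-.04)<.012)&(P[...,2]<.04); Q=P[m]
print(np.linalg.lstsq(np.c_[Q[:,:2]-[.428,.04],np.ones(len(Q))],Q[:,2],rcond=None)[0])
E
python3 -m crank '{"translation":[[0.03,-0.4,0],[0.03,-0.8,0],[0.03,-0.8,0],[0.03,-0.8,0],[0.03,-0.8,0],[0.03,-0.8,0],[0.03,-0.8,0],[0.03,-0.8,0],[0.03,-0.8,0],[0,-0.26,0]],"dr":[[0,0,0],[0,0,0],[0,0,0],[0,0,0],[0,0,0],[0,0,0],[0,0,0],[0,0,0],[0,0,0],[0,0,0]]}'
python3 -m crank '{"translation":[[0,0,0],[0,0,0]],"dr":[[0,0,0],[0,0,0]]}'
python3 - <<'E'
from h import *
w=eyes.snapshot("wrist"); P=cloud(w,True); print(ctrl.state()["ee_pos"]); print(circ(P,(.4425,-.313),.04,.06,.02))
E
```

```text
time_s: 29.92
ee_pos: [0.4284, 0.0401, 0.1094]
tcp_rot: [0.653, 0.757, -0.0, -0.0]
wrist_force: [0.6, 0.6, -0.2]
grip_width: 0.05
finger_force: 0.0
[0.42806737 0.04007998 0.10901844]
[0.4296, 0.0404, 0.0153, 0.0278, 0.4296, 0.0415, 1703.0]
[ 0.00405615 -0.00080662  0.02785479]
time_s: 31.22
ee_pos: [0.4415, -0.3143, 0.1083]
tcp_rot: [0.654, 0.757, -0.0, -0.001]
wrist_force: [0.2, 0.5, -0.2]
grip_width: 0.0501
finger_force: 0.0
time_s: 31.48
ee_pos: [0.4419, -0.3117, 0.1094]
tcp_rot: [0.653, 0.758, 0.0, -0.001]
wrist_force: [-0.5, -0.7, -0.3]
grip_width: 0.0504
finger_force: 0.0
[ 0.44202176 -0.31163912  0.10962588]
[0.4414, -0.3128, 0.0092, 0.0503, 0.4411, -0.3116, 787.0]
```

The mount is seated (top 27.8 mm). Grasping the near vial.

```bash

python3 -m crank '{"translation":[[0,-0.02,-0.4],[0,0,-0.4],[0,0,-0.4],[0,0,-0.25],[0,0,-0.14],[0,0,0],[0,0,0]],"dr":[[0,0,0],[0,0,0],[0,0,0],[0,0,0],[0,0,0],[0,0,0],[0,0,0]]}'
python3 -m crank '{"translation":[[0,0,0],[0,0,0],[0,0,0],[0,0,0],[0,0,0],[0,0,0]],"dr":[[0,0,0],[0,0,0],[0,0,0],[0,0,0],[0,0,0],[0,0,0]]}' 12
python3 -m crank '{"translation":[[0,0,0.2],[0,0,0.4],[0,0,0.5],[0,0,0.5],[0,0,0.3],[0,0,0],[0,0,0]],"dr":[[0,0,0],[0,0,0],[0,0,0],[0,0,0],[0,0,0],[0,0,0],[0,0,0]]}'
python3 - <<'E'
from h import *
w=eyes.snapshot("wrist"); save(w,"w8.png"); st=ctrl.state();z=st["ee_pos"][2];P=cloud(w,True); print(st["ee_pos"]);print(circ(P,st["ee_pos"][:2],z+.01,z+.03,.015))
E
```

```text
time_s: 32.4
ee_pos: [0.4425, -0.3141, 0.031]
tcp_rot: [0.653, 0.757, 0.0, 0.001]
wrist_force: [0.1, -0.1, 0.6]
grip_width: 0.0502
finger_force: 0.0
time_s: 33.15
ee_pos: [0.4423, -0.3141, 0.0308]
tcp_rot: [0.653, 0.757, -0.0, 0.0]
wrist_force: [-1.2, -0.0, 5.8]
grip_width: 0.0157
finger_force: 58.6
time_s: 34.02
ee_pos: [0.4417, -0.3136, 0.1243]
tcp_rot: [0.653, 0.757, -0.0, -0.001]
wrist_force: [-0.9, 0.4, -0.3]
grip_width: 0.0156
finger_force: 58.5
[ 0.4416157  -0.31348839  0.12414293]
[0.4416, -0.3134, 0.015, 0.1438, 0.4413, -0.3092, 2340.0]
```

View pics/w8.png

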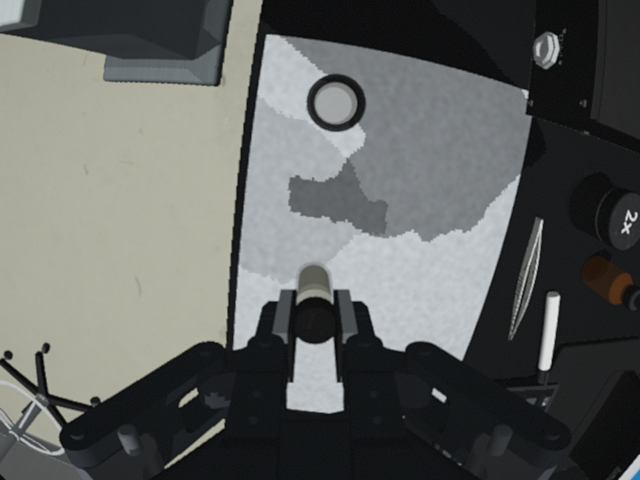

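The vial hangs upright at (310,315) and the loupe at (102,335) is untouched. Carrying it to the middle bore.

```bash

python3 -m crank '{"translation":[[0,0.5,0],[0,0.9,0],[0,0.9,0],[0,0.9,0],[0,0.9,0],[0,0.9,0],[0,0.9,0],[0,0.9,0],[0,0.9,0],[0,0.9,0]],"dr":[[0,0,0],[0,0,0],[0,0,0],[0,0,0],[0,0,0],[0,0,0],[0,0,0],[0,0,0],[0,0,0],[0,0,0]]}'
python3 -m crank '{"translation":[[0,0.9,0],[0,0.5,0],[0,0.47,0],[0,0,0],[0,0,0]],"dr":[[0,0,0],[0,0,0],[0,0,0],[0,0,0],[0,0,0]]}'
python3 - <<'E'
from h import *
w=eyes.snapshot("wrist"); st=ctrl.state();P=cloud(w,True); print(st["ee_pos"],st["tcp_rot"])
X,Y,Z=P[...,0],P[...,1],P[...,2]; m=(X>.39)&(X<.49)&(Y>.13)&(Y<.285)&(Z>.026)&(Z<.034)
print(cv2.minAreaRect((P[m][:,:2]*1000).astype(np.float32)), circ(P,(.435,.25),.05,.062,.02))
s=eyes.snapshot("top"); P=cloud(s,False); print(circ(P,(.435,.25),.045,.065,.02))
E
```

```text
time_s: 35.33
ee_pos: [0.4414, 0.1175, 0.1244]
tcp_rot: [0.653, 0.757, -0.001, -0.0]
wrist_force: [0.4, -0.6, -0.2]
grip_width: 0.0155
finger_force: 58.5
time_s: 35.95
ee_pos: [0.4417, 0.209, 0.1246]
tcp_rot: [0.653, 0.757, -0.001, -0.0]
wrist_force: [-0.4, -0.3, -0.1]
grip_width: 0.0156
finger_force: 58.5
[0.44184965 0.20883991 0.124825  ] [ 6.53143008e-01  7.57234388e-01 -5.36246672e-04 -7.67519249e-05]
((439.01019287109375, 216.68408203125), (50.55147171020508, 111.0426025390625), 8.051236152648926) [0.4341, 0.2501, 0.0092, 0.0564, 0.4341, 0.2503, 745.0]
None
```

```bash

python3 -m crank '{"translation":[[-0.02,0.02,-0.3],[0,0,-0.35],[0,0,-0.3],[0,0,-0.25],[0,0,-0.2],[0,0,-0.15],[0,0,-0.13],[0,0,0],[0,0,0]],"dr":[[0,0,0],[0,0,0],[0,0,0],[0,0,0],[0,0,0],[0,0,0],[0,0,0],[0,0,0],[0,0,0]]}'
```

```text
time_s: 37.17
ee_pos: [0.4414, 0.2108, 0.0416]
tcp_rot: [0.653, 0.757, 0.0, 0.0]
wrist_force: [0.5, -0.2, -0.8]
grip_width: 0.0158
finger_force: 58.5
```

```bash

python3 -m crank '{"translation":[[0,0,-0.05],[0,0,-0.04],[0,0,0],[0,0,0]],"dr":[[0,0,0],[0,0,0],[0,0,0],[0,0,0]]}'
python3 -m crank '{"translation":[[0,0,0],[0,0,0],[0,0,0],[0,0,0.2],[0,0,0.4],[0,0,0.6],[0,0,0.5],[0,0,0],[0,0,0]],"dr":[[0,0,0],[0,0,0],[0,0,0],[0,0,0],[0,0,0],[0,0,0],[0,0,0],[0,0,0],[0,0,0]]}' 50
python3 - <<'E'
from h import *
w=eyes.snapshot("wrist"); P=cloud(w,True); print(ctrl.state()["ee_pos"]);print(circ(P,(.4405,.21),.045,.07,.018),circ(P,(.435,.25),.05,.062,.018))
E
```

```text
time_s: 37.67
ee_pos: [0.4412, 0.2107, 0.0369]
tcp_rot: [0.653, 0.757, 0.0, 0.0]
wrist_force: [0.5, 0.3, 1.2]
grip_width: 0.0154
finger_force: 58.7
time_s: 38.8
ee_pos: [0.4409, 0.2105, 0.1214]
tcp_rot: [0.653, 0.757, -0.0, -0.0]
wrist_force: [-0.4, 0.4, -1.0]
grip_width: 0.0499
finger_force: 0.0
[0.44063568 0.21039817 0.12099942]
[0.4411, 0.2119, 0.0094, 0.0563, 0.4409, 0.2133, 753.0] [0.4341, 0.2498, 0.0092, 0.0564, 0.434, 0.2503, 762.0]
```

The first vial is seated (top 56.3 mm). Going for the second one.

```bash

python3 -m crank '{"translation":[[0,-0.5,0],[0,-0.9,0],[0,-0.9,0],[0,-0.9,0],[0,-0.9,0],[0,-0.9,0],[0,-0.9,0],[0,-0.9,0],[0,-0.9,0],[0,-0.9,0]],"dr":[[0,0,0],[0,0,0],[0,0,0],[0,0,0],[0,0,0],[0,0,0],[0,0,0],[0,0,0],[0,0,0],[0,0,0]]}'
python3 -m crank '{"translation":[[0.3,-0.9,0],[0.3,-0.9,0],[0.3,-0.9,0],[0.3,-0.9,0],[0.3,-0.5,0],[0.3,-0.38,0],[0,0,0],[0,0,0],[0,0,0]],"dr":[[0,0,0],[0,0,0],[0,0,0],[0,0,0],[0,0,0],[0,0,0],[0,0,0],[0,0,0],[0,0,0]]}'
python3 - <<'E'
from h import *
w=eyes.snapshot("wrist"); P=cloud(w,True); print(ctrl.state()["ee_pos"]); print(circ(P,(.531,-.444),.04,.06,.02))
E
```

```text
time_s: 40.1
ee_pos: [0.4403, -0.2206, 0.1206]
tcp_rot: [0.653, 0.757, -0.0, -0.001]
wrist_force: [-0.0, 0.0, -0.3]
grip_width: 0.0502
finger_force: 0.0
time_s: 41.22
ee_pos: [0.5307, -0.4425, 0.1217]
tcp_rot: [0.653, 0.758, 0.0, -0.0]
wrist_force: [-0.5, -0.2, 0.1]
grip_width: 0.0499
finger_force: 0.0
[ 0.53076406 -0.44260908  0.12201812]
[0.5318, -0.4438, 0.0095, 0.0502, 0.5315, -0.4425, 716.0]
```

```bash

python3 -m crank '{"translation":[[0.02,-0.02,-0.4],[0,0,-0.4],[0,0,-0.4],[0,0,-0.3],[0,0,-0.2],[0,0,-0.12],[0,0,0],[0,0,0]],"dr":[[0,0,0],[0,0,0],[0,0,0],[0,0,0],[0,0,0],[0,0,0],[0,0,0],[0,0,0]]}'
python3 -m crank '{"translation":[[0,0,0],[0,0,0],[0,0,0],[0,0,0],[0,0,0],[0,0,0]],"dr":[[0,0,0],[0,0,0],[0,0,0],[0,0,0],[0,0,0],[0,0,0]]}' 12
python3 -m crank '{"translation":[[0,0,0.2],[0,0,0.4],[0,0,0.5],[0,0,0.5],[0,0,0.3],[0,0,0],[0,0,0]],"dr":[[0,0,0],[0,0,0],[0,0,0],[0,0,0],[0,0,0],[0,0,0],[0,0,0]]}'
```

```text
time_s: 42.28
ee_pos: [0.5324, -0.4446, 0.0315]
tcp_rot: [0.653, 0.757, 0.0, 0.0]
wrist_force: [-0.5, -0.1, -0.3]
grip_width: 0.0499
finger_force: 0.0
time_s: 43.02
ee_pos: [0.5323, -0.4446, 0.0313]
tcp_rot: [0.653, 0.757, -0.0, 0.0]
wrist_force: [-0.6, -1.3, 5.2]
grip_width: 0.0151
finger_force: 58.8
time_s: 43.9
ee_pos: [0.5318, -0.444, 0.1246]
tcp_rot: [0.653, 0.757, 0.0, -0.001]
wrist_force: [0.2, -0.1, -1.3]
grip_width: 0.0153
finger_force: 58.5
```

```bash

python3 -m crank '{"translation":[[-0.3,0.5,0],[-0.3,0.8,0],[-0.3,0.9,0],[-0.3,0.9,0],[-0.3,0.9,0],[-0.21,0.9,0],[0,0.9,0],[0,0.9,0],[0,0.9,0],[0,0.9,0]],"dr":[[0,0,0],[0,0,0],[0,0,0],[0,0,0],[0,0,0],[0,0,0],[0,0,0],[0,0,0],[0,0,0],[0,0,0]]}'
python3 -m crank '{"translation":[[0,0.9,0],[0,0.9,0],[0,0.9,0],[0,0.7,0],[0,0.39,0],[0,0,0],[0,0,0]],"dr":[[0,0,0],[0,0,0],[0,0,0],[0,0,0],[0,0,0],[0,0,0],[0,0,0]]}'
python3 - <<'E'
from h import *
w=eyes.snapshot("wrist"); save(w,"w9.png"); st=ctrl.state();print(st["ee_pos"])
E
```

```text
time_s: 45.15
ee_pos: [0.4457, -0.0179, 0.1248]
tcp_rot: [0.653, 0.757, -0.0, -0.001]
wrist_force: [0.6, 0.0, 0.4]
grip_width: 0.0155
finger_force: 58.6
time_s: 46.02
ee_pos: [0.4461, 0.1696, 0.1251]
tcp_rot: [0.653, 0.757, -0.001, -0.0]
wrist_force: [0.0, -0.6, -0.2]
grip_width: 0.0153
finger_force: 58.6
[0.44628204 0.16936955 0.12527826]
```

View pics/w9.png

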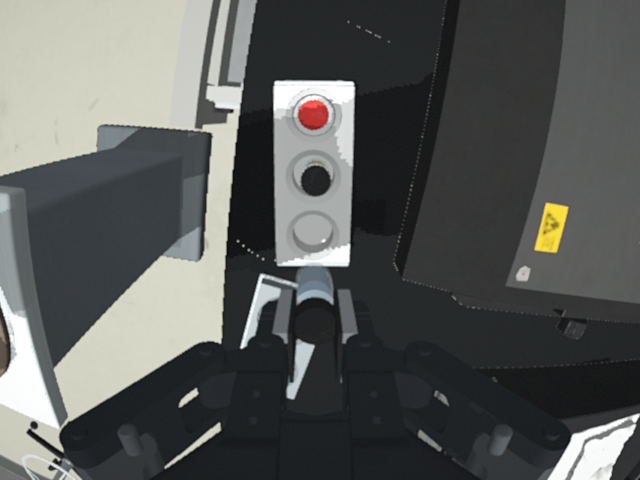

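The first vial (180,314) stands in the middle bore and the red vial (115,313) is unmoved. The held vial is lined up with the last bore (230,312), so I'll lower it.

```bash

python3 -m crank '{"translation":[[0,0.02,-0.3],[0,0,-0.35],[0,0,-0.3],[0,0,-0.25],[0,0,-0.2],[0,0,-0.15],[0,0,-0.13],[0,0,0],[0,0,0]],"dr":[[0,0,0],[0,0,0],[0,0,0],[0,0,0],[0,0,0],[0,0,0],[0,0,0],[0,0,0],[0,0,0]]}'
python3 -m crank '{"translation":[[0,0,-0.05],[0,0,-0.04],[0,0,0],[0,0,0]],"dr":[[0,0,0],[0,0,0],[0,0,0],[0,0,0]]}'
```

```text
time_s: 47.2
ee_pos: [0.4469, 0.1713, 0.0421]
tcp_rot: [0.653, 0.757, 0.0, 0.0]
wrist_force: [0.2, 0.1, -0.2]
grip_width: 0.0158
finger_force: 58.6
time_s: 47.7
ee_pos: [0.4467, 0.1712, 0.0373]
tcp_rot: [0.653, 0.757, 0.0, 0.0]
wrist_force: [0.4, 0.7, -0.1]
grip_width: 0.0158
finger_force: 58.7
```

```bash

python3 -m crank '{"translation":[[0,0,0],[0,0,0],[0,0,0],[0,0,0.2],[0,0,0.5],[0,0,0.8],[0,-0.6,0.8],[0,-0.8,0.8],[0,0,0],[0,0,0]],"dr":[[0,0,0],[0,0,0],[0,0,0],[0,0,0],[0,0,0],[0,0,0],[0,0,0],[0,0,0],[0,0,0],[0,0,0]]}' 50
python3 - <<'E'
from h import *
w=eyes.snapshot("wrist"); save(w,"w10.png"); P=cloud(w,True); st=ctrl.state(); print(st["ee_pos"],st["time_s"])
for n,p in dict(v1=(.4405,.21),v2=(.446,.1705),red=(.435,.25)).items(): print(n,circ(P,p,.045,.07,.018))
print(circ(P,(.428,.040),.02,.035,.03))
T=cloud(eyes.snapshot("top"),False); print("petri",circ(T,(.435,-.085),.026,.037,.033),"loupe",circ(T,(.443,-.226),.027,.042,.03))
E
```

```text
time_s: 48.95
ee_pos: [0.4466, 0.1012, 0.1924]
tcp_rot: [0.653, 0.757, 0.0, 0.0]
wrist_force: [0.5, 1.1, 0.2]
grip_width: 0.0499
finger_force: 0.0
[0.44624182 0.10138637 0.19164101] 49.0
v1 [0.4409, 0.2117, 0.0091, 0.0563, 0.4409, 0.2113, 447.0]
v2 [0.4466, 0.1714, 0.0092, 0.0563, 0.4464, 0.1716, 438.0]
red [0.4344, 0.2495, 0.0092, 0.0562, 0.4341, 0.2488, 466.0]
[0.4298, 0.0402, 0.0157, 0.0278, 0.4298, 0.0418, 876.0]
petri [0.4371, -0.0845, 0.0304, 0.0324, 0.4366, -0.0847, 348.0] loupe [0.4446, -0.2239, 0.0185, 0.0313, 0.4447, -0.2239, 114.0]
```

View pics/w10.png

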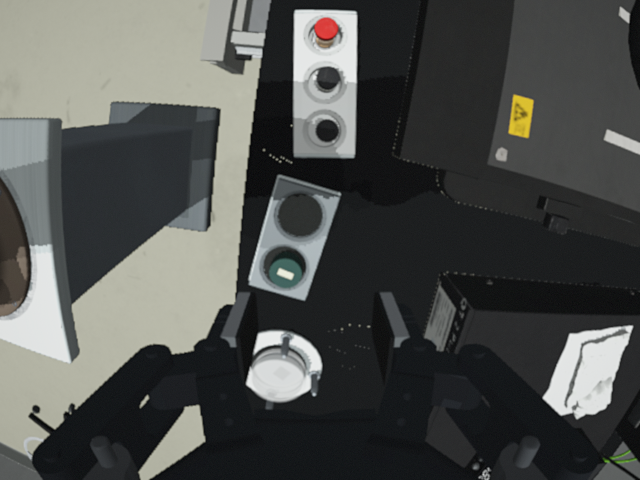

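Everything is in place: vials at (78,326) and (130,327), red vial at (30,326), mount at (268,285), dishes at (370,280), and the loupe unmoved. Handing in.

```bash
python3 -c "
from workcell import ctrl; print(ctrl.sign_off())"
```

```text
the job is handed in; nothing more can be done
None
```

I handed the job in at 49 s: both vials, the resin mount and the stacked dishes measured seated in their holders, with the loupe and red-capped vial unmoved, but the hand-in returned no verdict.

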